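Unsnap the sample carrier from the mixer and slide it to the blue mark

TASK

The sample carrier, with a jar standing on it, is snapped into the small mixer. Hook it by its finger pocket and pull it straight out of its catch, then slide it along the bench, without lifting it, until it lies wholly inside the round blue mark, and leave it there with the jar still upright in its seat. Do not disturb the beaker, bottle and spoon.

Things in the scene. Friction and masses are not known exactly. Their poses are not given: they have to be found in the camera images.
- mixer: Low cream and grey bench mixer, fixed, 145 deep (x) by 158 wide (y). Origin on the bench at the middle of its mouth (front face); x points into the mouth, so the carrier comes out along -x of the mixer. Its front 46 mm, a clear cover over the slot, is 36 high; the housing behind is 60 high, a knob on it reaches 74.
- mixer_catch (a point): Point between the two spring catches in the mixer's slot, 24 inside the mouth, 12 above the bench. They hold the carrier's tongue: it takes about 10 to 15 N to pull it out, the catch lets go after about 10 mm of travel, and the tongue is clear of the mouth after 45 mm.
- carrier: Loose white and grey plastic sample carrier, about 0.3 kg. Origin under the middle of its plate; x along the tongue (into the mixer when docked, the origin then 56 mm before the mouth), z up. Plate 110 (x) by 90 (y); the tongue, 44 wide with bumps to 56 wide and up to 22 high, runs on to x = +98. The front part (x -55 to +5) is a grey block 34 high with the finger pocket in it.
- carrier_middle (a point): Middle of the carrier's whole outline, tongue included, on its underside: 17 ahead (+x) of the carrier's origin. The whole carrier fits in a circle of radius 86 about this point.
- carrier_pocket (a point): Centre of the finger pocket's mouth, at the height of its rim, 34 above the bench and 25 behind (-x of) the carrier's origin. The pocket is open at the top, 44 (carrier x) by 50 (carrier y), 28 deep (floor 6 above the bench); walls 8 thick in front (-x) and behind, 20 at the sides. The jar's side begins 32 from this point towards +x.
- carrier_seat (a point): Centre of the jar's square seat on the carrier, 6 above the bench, 28 ahead (+x) of the carrier's origin; 46 square with a lip 8 high, the jar has 2 play all round.
- jar_middle (a point): Middle (half-way up) of the white jar with green cap, 42 in diameter, 50 high, about 90 g, standing loose in the seat; its top is 56 above the bench. Its z axis is the jar's axis.
- blue_mark: Blue round mark on the bench, 210 in diameter, flat (nothing to bump on); the target. Origin at its centre. It may be on the robot's left or right.
- red_mark: Red round mark of the same size on the other side; not the target.
- beaker_middle (a point): Middle (half-way up) of a glass beaker, 64 in diameter, 85 high; bystander.
- bottle_middle (a point): Middle (half-way up) of an amber bottle, 60 in diameter, 130 high; bystander.
- spoon_grip (a point): Handle of a steel spoon, 160 long, lying on the bench; bystander.
Things that resemble listed ones, but are neither listed nor needed, are in the scene too. Leave any red or yellow look-alike of the carrier alone.

How it is judged (in metres and radians):
On the way:
1. the carrier is pulled out of the mixer, its tongue clear of the mouth (x of carrier in the frame of mixer below -0.1 m), for 0.1 s.
At the end, for the whole second after the job is handed in: The carrier lies flat and still on the bench, its middle within 25 mm of the centre of the blue mark (any direction of the tongue), and the jar stands upright in its seat on the carrier (within 10 mm) (horizontal distance between carrier_middle and blue_mark below 0.025 m and height (world z) of carrier below 0.006 m and angle between carrier's own z axis and vertical below 0.1 rad and linear speed of carrier below 0.02 m/s and horizontal distance between jar_middle and carrier_seat below 0.01 m and angle between jar_middle's own z axis and vertical below 0.15 rad); the robot touches nothing.
It fails at once if the carrier is lifted more than 20 mm off the bench (height (world z) of carrier above 0.02 m).
It fails at once if the jar tips by more than 25 degrees (angle between jar_middle's own z axis and vertical above 0.44 rad).
It fails at once if the beaker is moved by more than 30 mm (distance of beaker_middle from where it was at the start of the episode above 0.03 m).
It fails at once if the bottle is moved by more than 30 mm (distance of bottle_middle from where it was at the start of the episode above 0.03 m).
It fails at once if the spoon is moved by more than 30 mm (distance of spoon_grip from where it was at the start of the episode above 0.03 m).
It also fails if it takes over 48 s, if anything falls off the work surface, if the arm or the gripper's body presses on something with over 40 N, if the wrist force passes 120 N, or if a joint passes its speed limit or range.

ROBOT

A 7-joint arm with a two-finger parallel gripper is mounted at the origin on the work surface. World frame = base frame: x ahead of the robot, y to its left, z up, the work surface at z = 0. Lengths are in m, angles in degrees, forces in N, time in s.
With the tool pointing down it reaches from about 0.35 to 0.9 m from the base axis. Payload 8.1 kg.
Tool frame: the origin (TCP) lies at the very end of the fingers, on their centre line; the grasp point (between the pads) lies 19 mm behind it; z points along the fingers, y is the direction in which the jaws open and shut (so a half turn about z gives the same grasp; the last joint's range is limited). The gripper opens to 85 mm and grips with 20 to 120 N. Pads are 22 mm wide; open, the fingers measure 114 mm over their backs; the gripper's body (76 mm by 85 mm) begins 54 mm behind the grasp point. The pads swing forward as they close: fully open they stand 13 mm farther back than shut.
Start: joints at [65.627, 24.895, 1.432, 90.138, -0.665, 64.973, -4.303], TCP at [0.198, -0.593, 0.208] pointing down, gripper open.
Joint ranges: [-149.89, 149.89], [-25.12, 119.58], [-72.63, 75.52], [4.76, 147.25], [-75.54, 255.54], [6.69, 114.76], [-157.13, 157.13]. Speed limits (degrees/s): [127.2, 127.2, 172.46, 172.46, 180, 180, 180].

INTERFACE

Orientations are given as a 3x3 rotation matrix whose columns are the frame's x, y, z axes.
In Python, from rig import manip gives the robot as it stands.
- The arm moves only by the tool move_arm, never from a script. Its argument "plan" is a list that holds one entry, the list of rows, each a list of 5 numbers: the shift along the tool's x, y, z in mm, then the turn about the tool's z in degrees, then the closure, from 0 (fully open) to 1 (shut). In form: [[[dx, dy, dz, turn, grip], ...]]. A call has exactly 8 rows; each row shifts and turns the commanded pose from where the row before left it, along the tool's axes as they then stand; what a row does not reach is not made up. A row lasts 1/8 s, in which the tool goes at most 62.5 mm and 10.7 degrees, less where a joint would pass 70% of its speed; a pose out of reach is approached as far as the arm can. A call with a gripper value outside its range is refused whole. The fingers move at their own pace and stop on an object; "force" is the grip in N (left out, the last holds). Time passes only in rows, so rows that do not move let the fingers close, or fill a call up. It gives the time, the measured TCP pose, the force and the opening at its end, in the units of the state.
- manip.get_obs(): the state, without advancing time (a new reading comes with each control period).
- manip.grab_frame(name): name is "scene" or "top" or "wrist"; returns the picture (480x640x3 uint8, blue, green, red); there is no depth.
- manip.calibration(name): a dict with "fovy" (degrees; the focal length in pixels is half the picture's height over the tangent of half this angle, whatever the lens; pixels are square), "cx", "cy" (the principal point, pixels), "xyz" and "orientation" of the camera in the world; the wrist camera has in their place "mount" (4x4, takes a point from camera to tool coordinates, whose origin is the TCP and whose axes are the flange's). Camera axes: x right, y down, z forward; pixel columns grow to the right and rows downward; lengths in m; the calibration is good to about 2 mm. A picture is of the moment at which its call begins: read the wrist's pose just before it. calibration takes no time and is no camera call.
- manip.job_done(): hands the job in, once; it reports no verdict.
Trained networks look in the newest picture that a camera, given by its name, has taken for a name from the list of things; names that differ only in an ending like _2 or _b are one class to them, and where a whole thing is asked for, a point or a joint stands for the part that bears it (a point fixed in the world has none). Each returns a list of dicts, best first, with "confidence" (0 to 1); they miss things now and then, are a little off and sometimes report something else, mostly with a low value. They report only what shows in the picture. A call takes as long as a camera call. They do not tell look-alikes from the thing itself.
- manip.cut_out(target, camera): "pixels" (480x640 bool, what is visible of it) and "box" ([left, top, right, bottom] in pixels, round what is visible of it).
The state is a dict: "time_s": time; "joints": joint angles; "joint_velocities": joint speeds; "joint_torque": joint torques, N m; "ee_pos": TCP position; "tcp_rot": TCP orientation; "contact_force": force on the tool from outside, world axes, zero at the start; "wrist_torque": the same for the moment, N m; "gripper_width": finger opening in m.
Only numpy, scipy, OpenCV 4.12 (cv2) and the standard library are available. Lean on these libraries where they do the work, as an engineer would, in place of code of your own. Each camera call takes 0.05 s, during which the arm holds its last target.

## Working session

There is one attempt and no reset: what is moved stays moved. The work goes in short steps, Python scripts to look and compute and a tool call to move; the robot and the scene stay as the last step left them, time stands still between calls to the robot, and variables do not carry over. Pictures are saved under pics/ and viewed, and the job is handed in when it is done.

Besides the shell and the picture viewer there is one more tool, called as name(argument=value, ...) on one line, values as JSON. move_arm: Moves the arm, as the interface text tells. Its arguments: {"type":"object","properties":{"plan":{"type":"array"},"force":{"type":"number"}},"required":["plan"]}

```bash
ls; mkdir -p pics
python3 - <<'E'
from rig import manip
import cv2
for n in("scene","top"):
    cv2.imwrite(f"pics/{n}0.png",manip.grab_frame(n)); print(n,manip.calibration(n))
print(manip.calibration("wrist"))
o=manip.get_obs();print(o)
E
```

```text
pics
scene {'fovy': 42.83583123090456, 'cx': 315.40766962972606, 'cy': 247.0000765343842, 'xyz': array([0.97099336, 0.97579318, 1.00506095]), 'orientation': array([[-0.88812233,  0.30504925, -0.34377853],
       [ 0.45951169,  0.60458362, -0.65063635],
       [ 0.00936674, -0.73581492, -0.67711791]])}
top {'fovy': 50.77745692978155, 'cx': 319.9756215902084, 'cy': 239.932235104478, 'xyz': array([0.29628552, 0.07488973, 1.16066134]), 'orientation': array([[-0.03708309, -0.97918935,  0.19953209],
       [-0.9992999 ,  0.03732584, -0.00254626],
       [-0.00495443, -0.19948682, -0.97988798]])}
{'fovy': 61.64217814162647, 'cx': 320.8892078607695, 'cy': 240.79965336771053, 'mount': array([[ 8.95809308e-06, -9.52649020e-01, -3.04072104e-01,
         7.69452106e-02],
       [ 9.99999977e-01,  7.41643744e-05, -2.02894396e-04,
        -1.90045921e-04],
       [ 2.15838465e-04, -3.04072095e-01,  9.52648999e-01,
        -1.64558312e-01],
       [ 0.00000000e+00,  0.00000000e+00,  0.00000000e+00,
         1.00000000e+00]])}
{'time_s': 0.1, 'joints': array([65.62682775, 24.93183692,  1.43087706, 90.18345361, -0.66473564,
       64.97307264, -4.30238458]), 'joint_velocities': array([-0.03626565, -0.09413474, -0.09930555, -0.03733646,  0.06208989,
       -0.12370067,  0.02714584]), 'joint_torque': array([ 2.54549144e-03, -6.71762466e+01,  1.02819979e+00, -3.16906714e+01,
        1.58675696e-02,  7.11795015e-03, -8.62530987e-05]), 'ee_pos': array([ 0.198056  , -0.59228296,  0.20691415]), 'tcp_rot': array([[ 9.48372669e-01,  3.17157638e-01, -5.60432737e-04],
       [ 3.17158108e-01, -9.48371813e-01,  1.27989611e-03],
       [-1.25569785e-04, -1.39156427e-03, -9.99999024e-01]]), 'contact_force': array([ 0.28020668, -0.41323876,  0.16488546]), 'wrist_torque': array([-0.03783429,  0.00789486, -0.05656797]), 'gripper_width': 0.08533274274133963}
```

View pics/scene0.png

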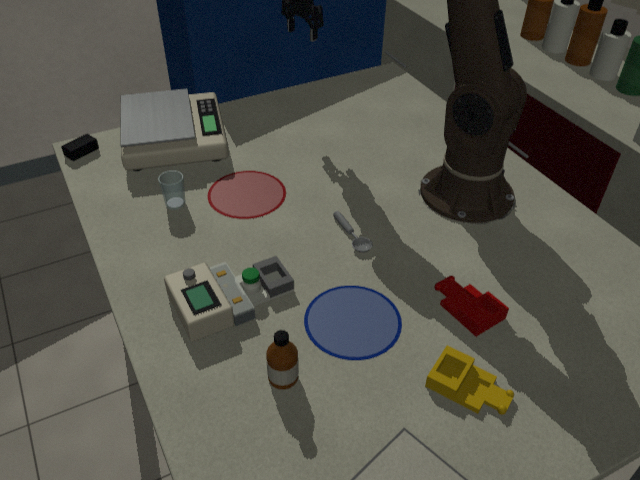

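View pics/top0.png

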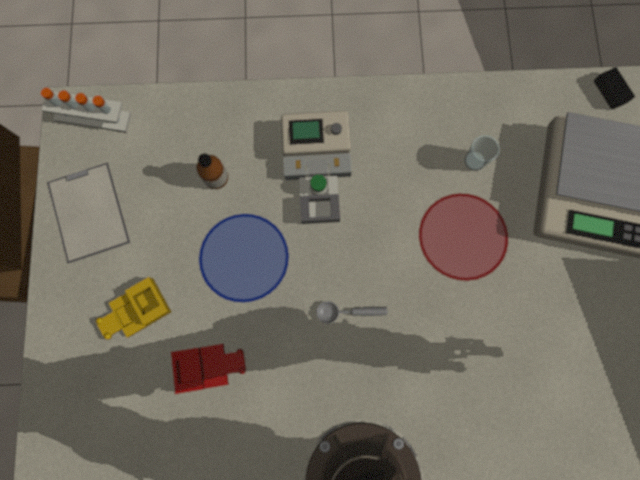

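The top view shows the mixer at (317,145) with the carrier docked below it (pocket near (320,209), jar cap at (319,184)). The blue mark is at (244,257), the spoon at (350,311), the bottle at (212,170) and the beaker at (480,152). The red and yellow carriers are decoys.

```bash
cat > h.py <<'E'
import numpy as np, cv2
from rig import manip
def cam(n,obs=None):
    c=manip.calibration(n); f=240/np.tan(np.radians(c["fovy"]/2))
    if "mount" in c:
        M=np.array(c["mount"]); R=obs["tcp_rot"]@M[:3,:3]; p=obs["ee_pos"]+obs["tcp_rot"]@M[:3,3]
    else: R=np.array(c["orientation"]); p=np.array(c["xyz"])
    return f,c["cx"],c["cy"],R,p
def ray(C,uv,z):
    f,cx,cy,R,p=C; uv=np.atleast_2d(uv).astype(float)
    d=np.c_[(uv[:,0]-cx)/f,(uv[:,1]-cy)/f,np.ones(len(uv))]@R.T
    return p+d*((z-p[2])/d[:,2])[:,None]
def proj(C,X):
    f,cx,cy,R,p=C; q=(np.atleast_2d(X)-p)@R
    return np.c_[cx+f*q[:,0]/q[:,2],cy+f*q[:,1]/q[:,2]]
E
python3 - <<'E'
from h import *
for n in("top","scene"):
    C=cam(n); im=manip.grab_frame(n)
    for t,z in [("carrier",.034),("mixer",.06),("blue_mark",0),("jar_middle",.056),("beaker_middle",.04),("bottle_middle",.06),("spoon_grip",0.005)]:
        r=manip.cut_out(t,n)
        for q in r[:3]:
            m=q["pixels"].astype(np.uint8); 
            c=np.argwhere(m).mean(0)[::-1]
            bl=cv2.minAreaRect(np.argwhere(m)[:,::-1].astype(np.float32))
            print(n,t,round(q["confidence"],2),q["box"],c.round(1),ray(C,c,z)[0].round(3),"corners",ray(C,cv2.boxPoints(bl),z)[:,:2].round(3).tolist())
E
```

```text
top carrier 0.82 [98.2, 275.1, 170.1, 337.8] [133.8 309.5] [0.384 0.49  0.034] corners [[0.386, 0.592], [0.461, 0.456], [0.377, 0.406], [0.303, 0.541]]
top carrier 0.6 [297.6, 175.1, 340.3, 223.1] [318.7 201.8] [0.616 0.072 0.034] corners [[0.683, 0.118], [0.685, 0.027], [0.567, 0.026], [0.565, 0.115]]
top mixer 0.57 [280.8, 108.2, 353.5, 179.8] [315.  143.5] [0.748 0.075 0.06 ] corners [[0.828, 0.157], [0.832, -0.004], [0.667, -0.005], [0.663, 0.152]]
top blue_mark 0.56 [196.4, 212.7, 289.1, 303.0] [243.  257.2] [0.498 0.253 0.   ] corners [[0.609, 0.358], [0.601, 0.148], [0.393, 0.153], [0.401, 0.356]]
top jar_middle 0.85 [307.8, 174.5, 327.6, 195.5] [317.7 184.6] [0.65  0.072 0.056] corners [[0.669, 0.099], [0.679, 0.057], [0.632, 0.048], [0.623, 0.089]]
top jar_middle 0.36 [195.0, 153.1, 226.6, 191.6] [211.1 170.7] [0.693 0.316 0.056] corners [[0.721, 0.366], [0.752, 0.314], [0.668, 0.267], [0.638, 0.318]]
top beaker_middle 0.79 [459.1, 135.0, 501.9, 169.1] [480.8 152.3] [ 0.719 -0.312  0.04 ] corners [[0.695, -0.259], [0.776, -0.315], [0.737, -0.367], [0.657, -0.311]]
top bottle
[... 1185 characters left out ...]
], [0.628, 0.071], [0.659, 0.142], [0.695, 0.124]]
scene beaker_middle 0.84 [159.4, 170.2, 182.7, 210.8] [172.4 189.1] [ 0.71  -0.315  0.04 ] corners [[0.722, -0.406], [0.659, -0.385], [0.704, -0.224], [0.763, -0.244]]
scene bottle_middle 0.95 [265.6, 328.8, 300.4, 391.0] [282.  362.1] [0.695 0.325 0.06 ] corners [[0.697, 0.242], [0.639, 0.265], [0.691, 0.392], [0.744, 0.371]]
scene bottle_middle 0.26 [244.3, 265.7, 257.6, 296.1] [250.8 280.8] [0.664 0.1   0.06 ] corners [[0.666, 0.056], [0.631, 0.073], [0.661, 0.142], [0.695, 0.125]]
scene spoon_grip 0.86 [333.3, 213.2, 373.5, 250.7] [353.8 235.1] [0.359 0.019 0.005] corners [[0.399, -0.053], [0.351, -0.082], [0.332, 0.069], [0.377, 0.094]]
```

Run:
```python
import cv2
a=cv2.imread("pics/top0.png")[90:240,220:400]
cv2.imwrite("pics/crop0.png",cv2.resize(a,(720,600),interpolation=cv2.INTER_CUBIC))
```

```text
(no output)
```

View pics/crop0.png

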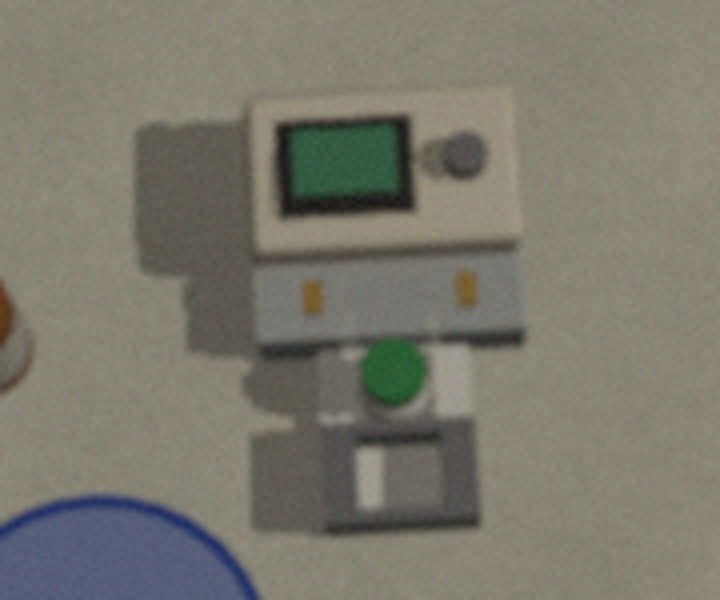

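Run:
```python
import numpy as np
s=760/14
rows=[]
for k in range(14):
    p=np.radians(18.5+5.1*k); a=np.radians(60.7)
    print([round(s*np.cos(a-p)),round(-s*np.sin(a-p)),0,-5.1,0])
```

```text
[40, -36, 0, -5.1, 0]
[43, -33, 0, -5.1, 0]
[46, -29, 0, -5.1, 0]
[48, -25, 0, -5.1, 0]
[50, -20, 0, -5.1, 0]
[52, -16, 0, -5.1, 0]
[53, -11, 0, -5.1, 0]
[54, -6, 0, -5.1, 0]
[54, -1, 0, -5.1, 0]
[54, 4, 0, -5.1, 0]
[54, 8, 0, -5.1, 0]
[53, 13, 0, -5.1, 0]
[51, 18, 0, -5.1, 0]
[50, 22, 0, -5.1, 0]
```

move_arm(plan=[[[40,-36,0,-5.1,0],[43,-33,0,-5.1,0],[46,-29,0,-5.1,0],[48,-25,0,-5.1,0],[50,-20,0,-5.1,0],[52,-16,0,-5.1,0],[53,-11,0,-5.1,0],[54,-6,0,-5.1,0]]])

```text
time_s: 1.9
ee_pos: [0.4099, -0.2129, 0.208]
tcp_rot: [[0.508, 0.861, 0.001], [0.861, -0.508, -0.001], [-0.0, 0.001, -1.0]]
contact_force: [0.7, -0.1, -0.4]
gripper_width: 0.0854
```

move_arm(plan=[[[54,-1,0,-5.1,0],[54,4,0,-5.1,0],[54,8,0,-5.1,0],[53,13,0,-5.1,0],[51,18,0,-5.1,0],[50,22,0,-5.1,0],[0,0,0,0,0],[0,0,0,0,0]]])

```text
time_s: 2.9
ee_pos: [0.569, 0.0694, 0.2073]
tcp_rot: [[0.002, 1.0, -0.001], [1.0, -0.002, -0.001], [-0.001, -0.001, -1.0]]
contact_force: [-0.1, 0.4, 0.6]
gripper_width: 0.0852
```

Run:
```python
from h import *
o=manip.get_obs(); im=manip.grab_frame("wrist"); cv2.imwrite("pics/w1.png",im)
np.save("w1.npy",np.r_[o["ee_pos"],o["tcp_rot"].ravel()])
print({k:np.round(o[k],3) for k in("time_s","ee_pos","tcp_rot","joints","contact_force")})
```

```text
{'time_s': np.float64(2.9), 'ee_pos': array([0.569, 0.069, 0.207]), 'tcp_rot': array([[ 0.002,  1.   , -0.001],
       [ 1.   , -0.002, -0.001],
       [-0.001, -0.001, -1.   ]]), 'joints': array([ 10.148,  23.476, -31.074,  95.566,  13.172,  64.67 , -24.635]), 'contact_force': array([-0.129,  0.395,  0.615])}
```

View pics/w1.png

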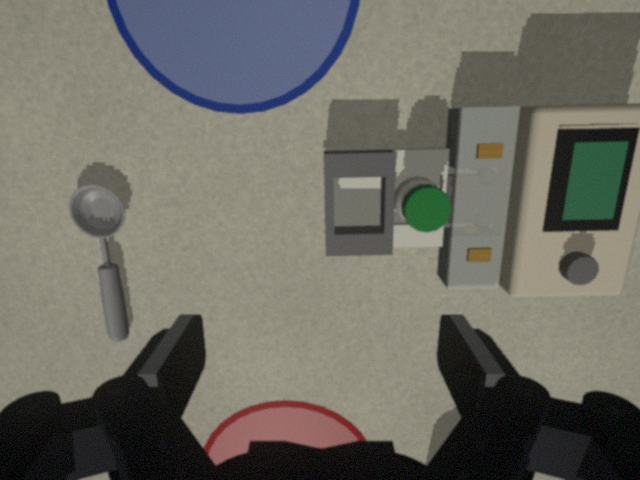

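The wrist view shows the docked carrier: grey block spans about (325–395, 150–255) and the jar cap is at (427,208). The fingers are in the lower part, with the spoon on the left and blue mark at the top. I'll zoom in to get the corners.

Run:
```python
from h import *
a=cv2.imread("pics/w1.png")[130:280,300:500]
b=cv2.resize(a,(800,600),interpolation=cv2.INTER_CUBIC)
cv2.imwrite("pics/w1c.png",b)
d=np.load("w1.npy"); o={"ee_pos":d[:3],"tcp_rot":d[3:].reshape(3,3)}
C=cam("wrist",o)
print(proj(C,d[:3]))
for n,uv in dict(c1=(325,151),c2=(396,151),c3=(393,255),c4=(326,255)).items(): print(n,ray(C,uv,.034)[0].round(4))
```

```text
[[322.83258518 294.39740923]]
c1 [0.5714 0.1168 0.034 ]
c2 [0.6298 0.1167 0.034 ]
c3 [0.6321 0.0259 0.034 ]
c4 [0.5724 0.026  0.034 ]
```

View pics/w1c.png

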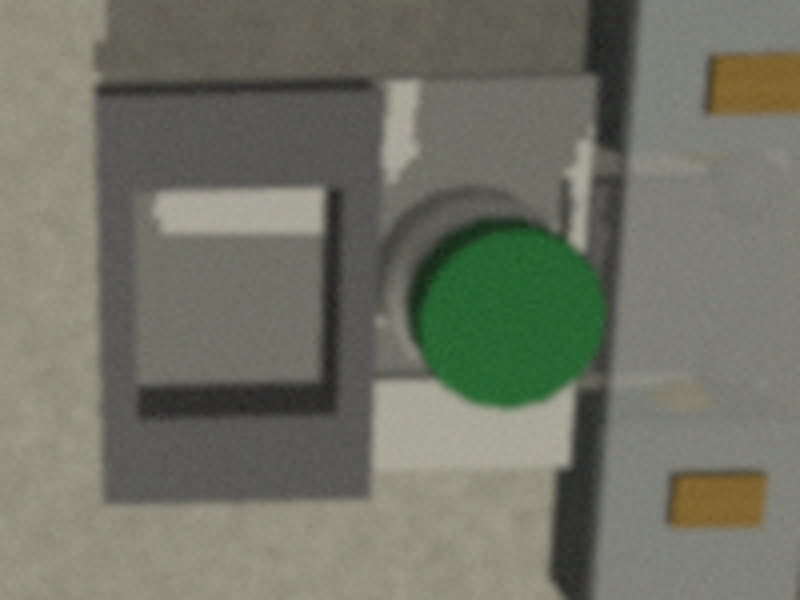

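Run:
```python
from h import *
d=np.load("w1.npy"); o={"ee_pos":d[:3],"tcp_rot":d[3:].reshape(3,3)}
for n,f in(("top","top0"),("scene","scene0"),("wrist","w1")):
    C=cam(n,o); im=cv2.imread(f"pics/{f}.png"); h=cv2.cvtColor(im,cv2.COLOR_BGR2HSV)
    m=cv2.inRange(h,(105,70,60),(130,255,255))
    cs,_=cv2.findContours(m,cv2.RETR_EXTERNAL,cv2.CHAIN_APPROX_NONE)
    for c in sorted(cs,key=cv2.contourArea)[-3:]:
        if cv2.contourArea(c)<1500: continue
        uv=c[:,0]; uv=uv[(uv[:,1]>1)]
        P=ray(C,uv,0)[:,:2]
        A=np.c_[2*P,np.ones(len(P))]; s=np.linalg.lstsq(A,(P**2).sum(1),rcond=None)[0]
        print(n,s[:2].round(4),np.sqrt(s[2]+s[0]**2+s[1]**2).round(4),"cx px",uv.mean(0))
```

```text
top [0.4991 0.2516] 0.1026 cx px [243.42741935 257.58064516]
scene [0.4967 0.2524] 0.1034 cx px [352.33469388 322.55918367]
wrist [0.4965 0.2512] 0.1038 cx px [236.66666667  71.82554517]
```

move_arm(plan=[[[2,7,0,-0.7,0.65],[0,0,20,0,0.65],[0,0,20,0,0.65],[0,0,20,0,0.65],[0,0,20,0,0.65],[0,0,20,0,0.65],[0,0,20,0,0.65],[0,0,0,0,0.65]]], force=30)

```text
time_s: 3.95
ee_pos: [0.5754, 0.0705, 0.0865]
tcp_rot: [[-0.009, 1.0, -0.002], [1.0, 0.009, -0.001], [-0.001, -0.002, -1.0]]
contact_force: [-0.3, 0.5, -0.5]
gripper_width: 0.0299
```

Run:
```python
from h import *
o=manip.get_obs(); im=manip.grab_frame("wrist"); cv2.imwrite("pics/w2.png",im)
cv2.imwrite("pics/s2.png",manip.grab_frame("scene"))
C=cam("wrist",o)
print({k:np.round(o[k],4) for k in("time_s","ee_pos","tcp_rot","gripper_width","contact_force")})
```

```text
{'time_s': np.float64(3.95), 'ee_pos': array([0.5754, 0.0705, 0.0865]), 'tcp_rot': array([[-9.3e-03,  1.0e+00, -2.4e-03],
       [ 1.0e+00,  9.3e-03, -8.0e-04],
       [-8.0e-04, -2.5e-03, -1.0e+00]]), 'gripper_width': np.float64(0.0299), 'contact_force': array([-0.3392,  0.5285, -0.5151])}
```

View pics/w2.png

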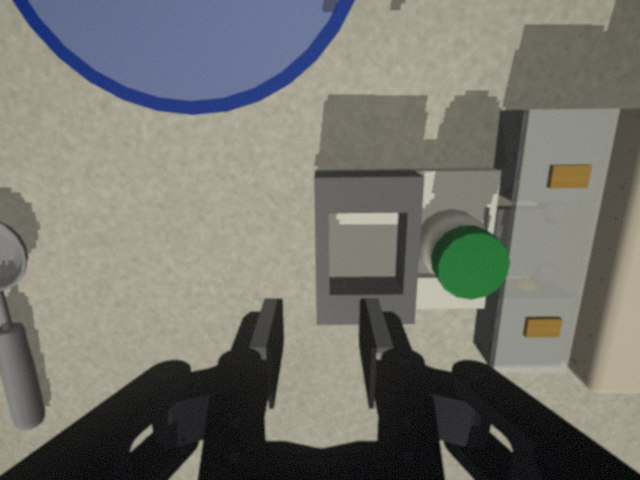

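The fingers at 30 mm opening sit just short of the carrier, straddling its front wall line (block left edge at u≈316, pocket (328–405, 212–294)).

Run:
```python
from h import *
o=manip.get_obs(); C=cam("wrist",o)
for uv in[(315.5,173),(423,172),(415,324),(317.5,324),(329,213),(406,212),(403,294),(330,294)]: print(uv,ray(C,uv,.034)[0][:2].round(4))
x,y=.576,.0713
print(proj(C,o["ee_pos"]))
```

```text
(315.5, 173) [0.5723 0.1178]
(423, 172) [0.6305 0.1189]
(415, 324) [0.6336 0.0265]
(317.5, 324) [0.5741 0.0259]
(329, 213) [0.58   0.0956]
(406, 212) [0.623  0.0966]
(403, 294) [0.6249 0.0465]
(330, 294) [0.5814 0.046 ]
[[322.83788218 294.41707895]]
```

View pics/s2.png

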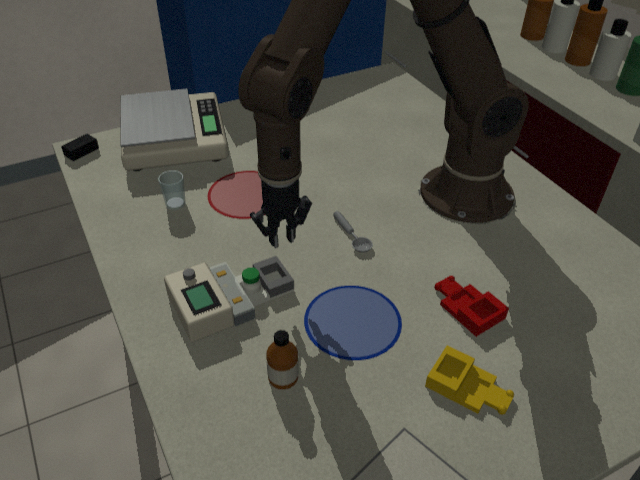

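move_arm(plan=[[[1,1.5,10,-0.5,0.65],[0,0,14,0,0.65],[0,0,14,0,0.65],[0,0,12,0,0.65],[0,0,12,0,0.65],[0,0,12,0,0.65],[0,0,0,0,0.65],[0,0,0,0,0.65]]], force=30)

```text
time_s: 5.05
ee_pos: [0.5779, 0.0729, 0.0138]
tcp_rot: [[-0.019, 1.0, 0.0], [1.0, 0.019, 0.0], [0.0, 0.0, -1.0]]
contact_force: [0.1, -1.0, 0.3]
gripper_width: 0.0297
```

Run:
```python
from h import *
im=manip.grab_frame("wrist"); cv2.imwrite("pics/w3.png",im)
```

```text
(no output)
```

View pics/w3.png

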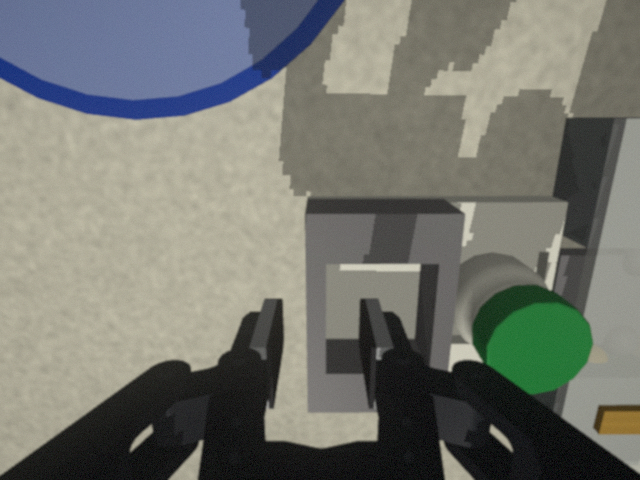

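The left finger is outside the front wall (wall at u≈306–327) and the right finger is inside the pocket (u≈362–390). No contact yet, so I'll close on the wall.

move_arm(plan=[[[0,0,0,0,0.8],[0,0,0,0,0.85],[0,0,0,0,0.95],[0,0,0,0,1],[0,0,0,0,1],[0,0,0,0,1],[0,0,0,0,1],[0,0,0,0,1]]], force=35)

```text
time_s: 6.1
ee_pos: [0.5776, 0.0728, 0.0136]
tcp_rot: [[-0.019, 1.0, 0.0], [1.0, 0.019, -0.0], [-0.0, 0.0, -1.0]]
contact_force: [0.3, -0.4, -0.3]
gripper_width: 0.0
```

Run:
```python
from h import *
im=manip.grab_frame("wrist"); cv2.imwrite("pics/w4.png",im)
s=manip.grab_frame("scene"); cv2.imwrite("pics/s4.png",cv2.resize(s[180:340,140:360],(800,582),interpolation=cv2.INTER_CUBIC))
o=manip.get_obs(); print(o["gripper_width"],o["contact_force"])
```

```text
0.00018845829249556663 [ 0.32527124 -0.18726361 -0.2286941 ]
```

View pics/w4.png

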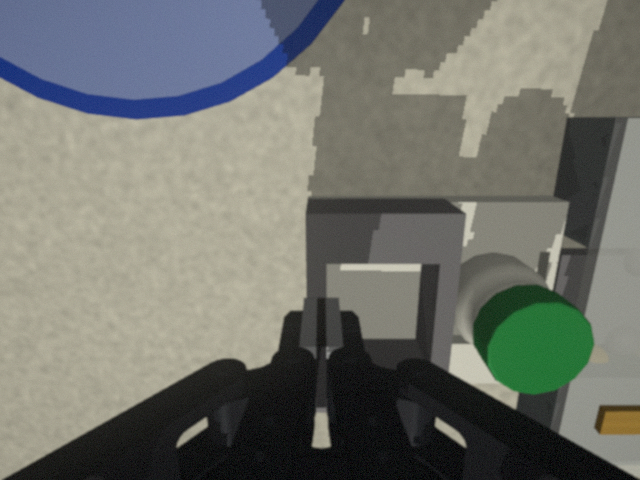

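View pics/s4.png

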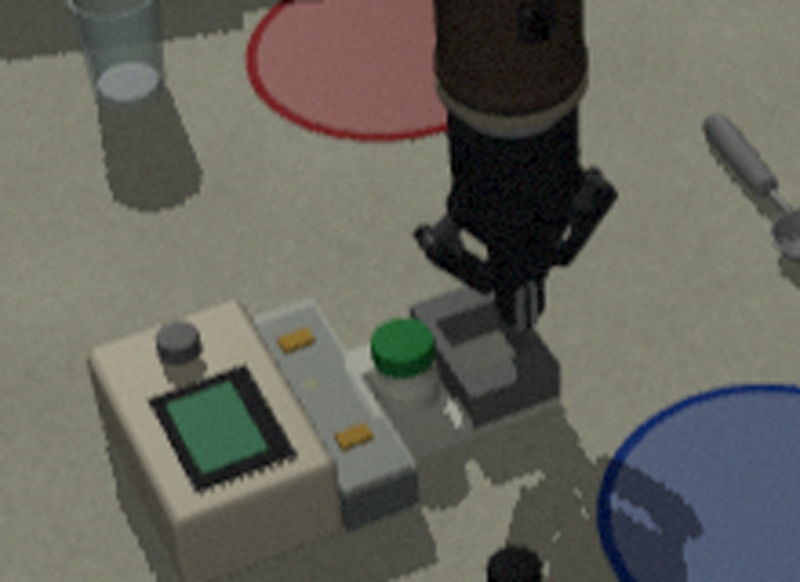

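Run:
```python
from h import *
from scipy.optimize import least_squares
o=manip.get_obs(); C=cam("wrist",o); print(o["ee_pos"],C[4])
uv=[(306,213),(464,213),(309,411)]
for z in(.034,.02,.01,0,-.01): 
    P=ray(C,uv,z)[:,:2]; print(z,P.round(4).tolist(),np.linalg.norm(P[0]-P[1]).round(4),np.linalg.norm(P[0]-P[2]).round(4))
print(ray(C,(323,294),.034))
```

```text
[0.57763492 0.0727271  0.01358795] [0.57538542 0.15035873 0.17814301]
0.034 [[0.5705, 0.1151], [0.6286, 0.1162], [0.5725, 0.0267]] 0.0581 0.0884
0.02 [[0.57, 0.1116], [0.6338, 0.1129], [0.5722, 0.0147]] 0.0638 0.097
0.01 [[0.5697, 0.1092], [0.6375, 0.1105], [0.572, 0.0061]] 0.0678 0.1031
0 [[0.5693, 0.1068], [0.6412, 0.1081], [0.5718, -0.0024]] 0.0718 0.1092
-0.01 [[0.569, 0.1043], [0.6448, 0.1058], [0.5716, -0.011]] 0.0759 0.1154
[[0.57741623 0.08254499 0.034     ]]
```

Run:
```python
import cv2,numpy as np
a=cv2.imread("pics/w4.png")[260:460,220:460]; b=cv2.imread("pics/w3.png")[260:460,220:460]
f=lambda a:cv2.convertScaleAbs(cv2.resize(a,(400,400),interpolation=cv2.INTER_CUBIC),alpha=1.6,beta=10)
cv2.imwrite("pics/w4c.png",np.hstack([f(b),f(a)]))
```

```text
(no output)
```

View pics/w4c.png

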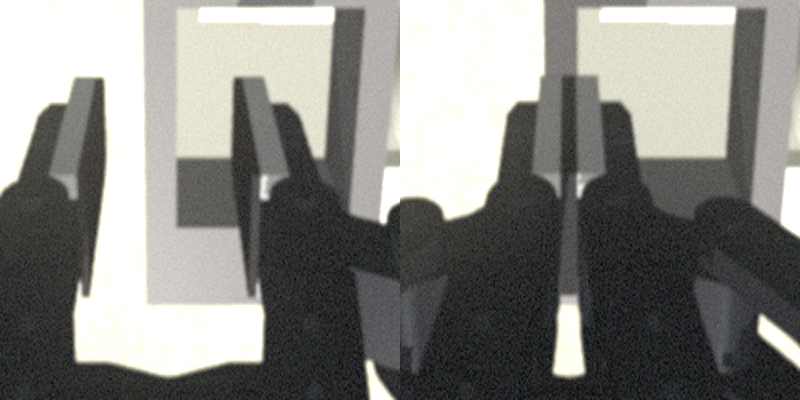

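Run:
```python
from h import *
o=manip.get_obs(); p=o["ee_pos"]
C=cam("scene"); t=manip.grab_frame("top")
for dz in(0,.01,.02,.03,.04):
    q=proj(C,p+[0,0,dz])[0]; print(dz,q.round(1),"crop",((q-[250,240])*[8,8]).round())
s=manip.grab_frame("scene")
b=cv2.resize(s[230:305,240:340],(800,600),interpolation=cv2.INTER_CUBIC)
cv2.imwrite("pics/s5.png",cv2.convertScaleAbs(b,alpha=1.5)); cv2.imwrite("pics/t5.png",t)
for dz in(0,.01,.02,.03,.04):
    q=proj(C,p+[0,0,dz])[0]; print(dz,((q-[240,230])*8).round())
```

```text
0 [282.5 274.9] crop [260. 279.]
0.01 [282.4 271.8] crop [259. 254.]
0.02 [282.3 268.6] crop [258. 229.]
0.03 [282.2 265.5] crop [257. 204.]
0.04 [282.1 262.3] crop [256. 178.]
0 [340. 359.]
0.01 [339. 334.]
0.02 [338. 309.]
0.03 [337. 284.]
0.04 [336. 258.]
```

View pics/s5.png

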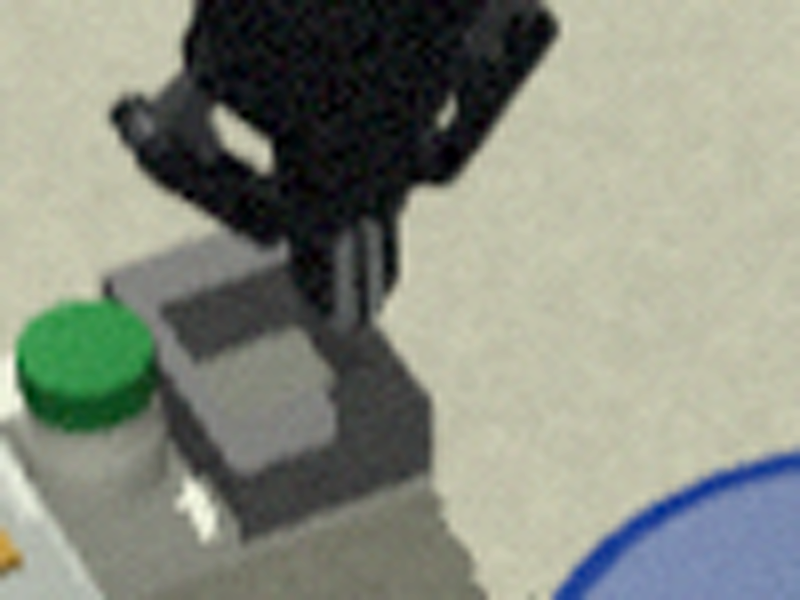

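Run:
```python
from h import *
o=manip.get_obs(); C=cam("wrist",o); R=o["tcp_rot"]; p=o["ee_pos"]
for x in(.011,-.011):
  for z in(0,-.01,-.02,-.03,-.04): print(x,z,proj(C,p+R@np.array([x,0,z]))[0].round(1))
C=cam("scene")
for x in(.011,-.011):
  for z in(0,-.01,-.02,-.03): print(x,z,((proj(C,p+R@np.array([x,0,z]))[0]-[240,230])*8).round(0))
```

```text
0.011 0 [322.9 271.6]
0.011 -0.01 [323.  280.7]
0.011 -0.02 [323.1 290.8]
0.011 -0.03 [323.2 302.2]
0.011 -0.04 [323.3 315.2]
-0.011 0 [322.8 316.4]
-0.011 -0.01 [322.9 327.6]
-0.011 -0.02 [323. 340.]
-0.011 -0.03 [323.1 354. ]
-0.011 -0.04 [323.2 369.7]
0.011 0 [357. 384.]
0.011 -0.01 [356. 359.]
0.011 -0.02 [356. 334.]
0.011 -0.03 [355. 308.]
-0.011 0 [323. 335.]
-0.011 -0.01 [322. 310.]
-0.011 -0.02 [321. 285.]
-0.011 -0.03 [320. 260.]
```

Run:
```python
import cv2
t=cv2.imread("pics/t5.png")[130:250,260:420]
cv2.imwrite("pics/t5c.png",cv2.convertScaleAbs(cv2.resize(t,(800,600),interpolation=cv2.INTER_CUBIC),alpha=1.5))
```

```text
(no output)
```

View pics/t5c.png

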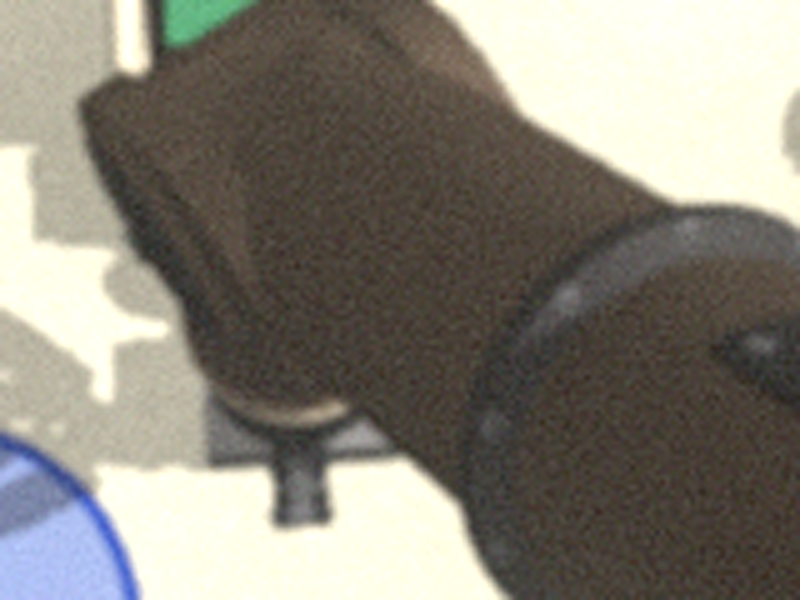

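The fingers shut completely. In both views their real tips sit about 20–25 mm behind the stated TCP: wrist row 297 against 272 expected, and scene crop row 334 against 384 expected. So they closed in the air, just above the wall. I'll reopen and go lower in small steps, watching the force.

move_arm(plan=[[[0,0,0,0,0.65],[0,0,0,0,0.65],[0,0,0,0,0.65],[0,0,0,0,0.65],[0,0,2,0,0.65],[0,0,2,0,0.65],[0,0,2,0,0.65],[0,0,0,0,0.65]]], force=30)

```text
time_s: 7.3
ee_pos: [0.5775, 0.0727, 0.0074]
tcp_rot: [[-0.019, 1.0, -0.0], [1.0, 0.019, -0.0], [-0.0, -0.0, -1.0]]
contact_force: [-0.1, 1.0, -0.7]
gripper_width: 0.0299
```

move_arm(plan=[[[0,0,1,0,0.65],[0,0,1,0,0.65],[0,0,1,0,0.65],[0,0,1,0,0.65],[0,0,1,0,0.65],[0,0,0,0,0.65],[0,0,0,0,0.65],[0,0,0,0,0.65]]])

```text
time_s: 8.3
ee_pos: [0.5777, 0.0727, 0.0026]
tcp_rot: [[-0.019, 1.0, 0.0], [1.0, 0.019, -0.0], [-0.0, 0.0, -1.0]]
contact_force: [0.5, 0.1, 0.2]
gripper_width: 0.0298
```

No contact, even with the nominal TCP below the pocket floor, which confirms the offset. I'll keep going down.

move_arm(plan=[[[0,0,1,0,0.65],[0,0,1,0,0.65],[0,0,1,0,0.65],[0,0,1,0,0.65],[0,0,1,0,0.65],[0,0,1,0,0.65],[0,0,1,0,0.65],[0,0,1,0,0.65]]])

```text
time_s: 9.3
ee_pos: [0.5776, 0.0727, -0.0055]
tcp_rot: [[-0.019, 1.0, 0.0], [1.0, 0.019, -0.0], [-0.0, 0.0, -1.0]]
contact_force: [-0.1, 0.2, 0.1]
gripper_width: 0.0299
```

Run:
```python
from h import *
im=manip.grab_frame("wrist"); s=manip.grab_frame("scene")
cv2.imwrite("pics/s6.png",cv2.convertScaleAbs(cv2.resize(s[230:305,240:340],(800,600),interpolation=cv2.INTER_CUBIC),alpha=1.5))
cv2.imwrite("pics/w6.png",cv2.convertScaleAbs(im,alpha=1.3))
print(manip.get_obs()["contact_force"])
```

```text
[ 0.07740854 -0.32915689  0.15401441]
```

View pics/s6.png

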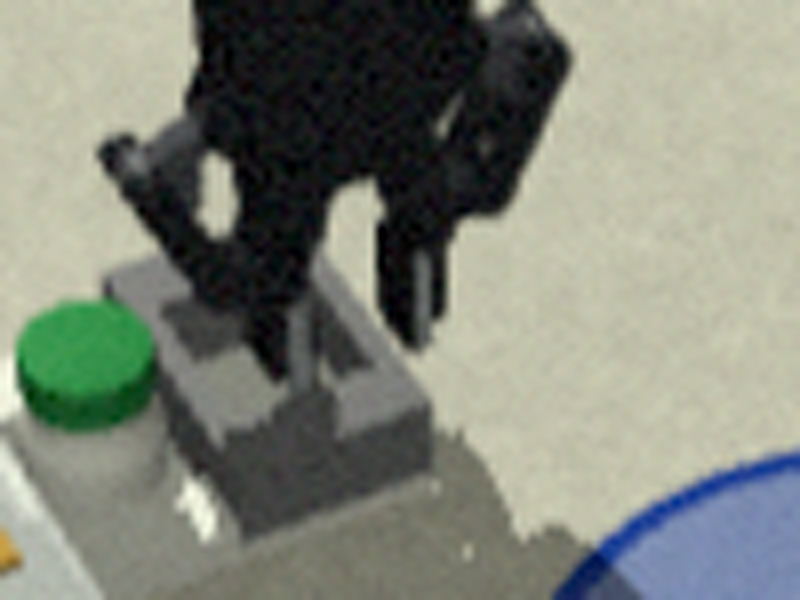

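View pics/w6.png

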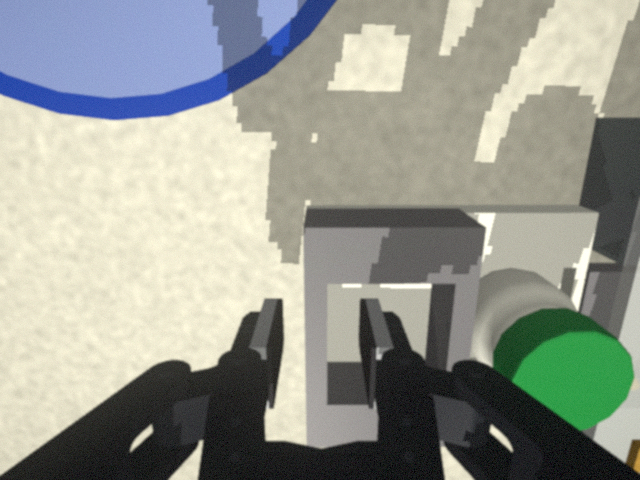

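Now the finger is really inside the pocket and the other is outside the front wall, both clear of the jar. I'll lower a bit more, centre on the wall and close.

move_arm(plan=[[[0,-1.5,1,0,0.65],[0,0,1,0,0.65],[0,0,1,0,0.7],[0,0,0,0,0.8],[0,0,0,0,0.9],[0,0,0,0,0.95],[0,0,0,0,1],[0,0,0,0,1]]], force=35)

```text
time_s: 10.4
ee_pos: [0.5761, 0.0727, -0.0083]
tcp_rot: [[-0.019, 1.0, 0.0], [1.0, 0.019, -0.0], [-0.0, 0.0, -1.0]]
contact_force: [-1.2, 1.1, 2.4]
gripper_width: 0.0074
```

Gripped the wall at 7.4 mm. Now pulling it straight out.

move_arm(plan=[[[0,-2,0,0,1],[0,-2,0,0,1],[0,-2,0,0,1],[0,-3,0,0,1],[0,-3,0,0,1],[0,-3,0,0,1],[0,-4,0,0,1],[0,-4,0,0,1]]], force=45)

```text
time_s: 11.4
ee_pos: [0.5531, 0.0723, -0.0083]
tcp_rot: [[-0.019, 1.0, 0.001], [1.0, 0.019, 0.0], [0.0, 0.001, -1.0]]
contact_force: [3.3, -0.2, 0.4]
gripper_width: 0.0068
```

move_arm(plan=[[[0,-5,0,0,1],[0,-6,0,0,1],[0,-6,0,0,1],[0,-6,0,0,1],[0,-6,0,0,1],[0,-6,0,0,1],[0,-5,0,0,1],[0,0,0,0,1]]])

```text
time_s: 12.4
ee_pos: [0.5123, 0.0715, -0.0084]
tcp_rot: [[-0.019, 1.0, -0.001], [1.0, 0.019, -0.0], [-0.0, -0.001, -1.0]]
contact_force: [-1.5, 0.2, 5.9]
gripper_width: 0.0066
```

Run:
```python
from h import *
o=manip.get_obs()
im=manip.grab_frame("wrist"); s=manip.grab_frame("scene")
cv2.imwrite("pics/s7.png",s)
cv2.imwrite("pics/w7.png",cv2.convertScaleAbs(im,alpha=1.3))
C=cam("wrist",o)
for q in manip.cut_out("jar_middle","scene")[:2]: print(q["confidence"],q["box"])
print(o["ee_pos"],o["contact_force"],o["gripper_width"])
```

```text
0.8 [266.6, 257.4, 284.0, 287.5]
0.44 [245.2, 253.9, 319.7, 296.2]
[ 0.51229456  0.07150422 -0.00835768] [-1.54064515  0.18569862  5.93527049] 0.0065872736856474835
```

View pics/s7.png

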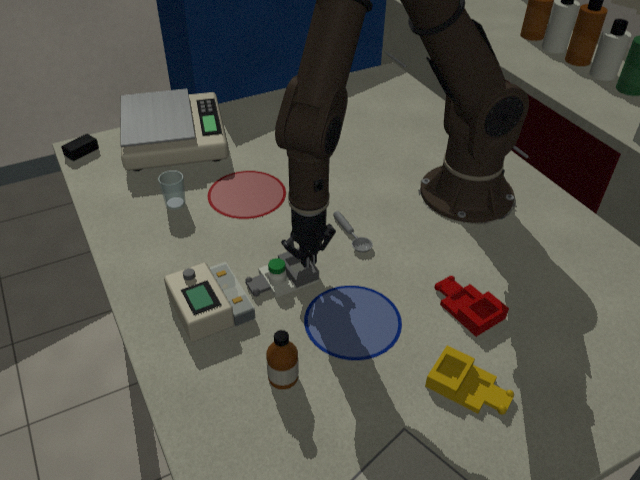

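View pics/w7.png

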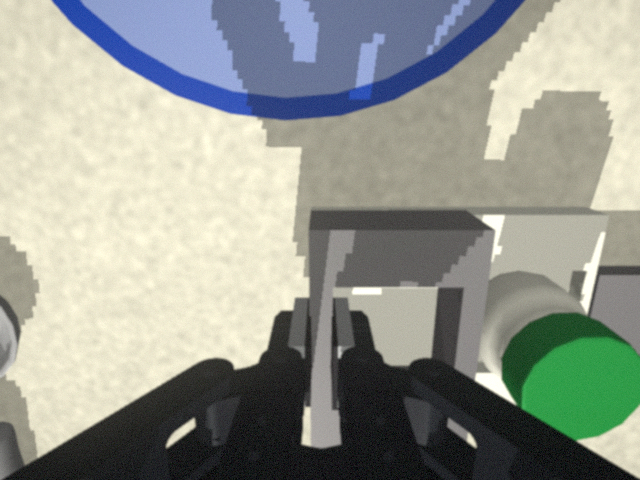

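The carrier is out by 64 mm: the jar cap at (277,266) in the scene view is upright and the tongue is clear of the mouth. Next I'll slide diagonally to the blue mark.

move_arm(plan=[[[4,-2,0,0,1],[7,-3,0,0,1],[8,-3.5,0,0,1],[8,-3.5,0,0,1],[8,-3.5,0,0,1],[8,-3.5,0,0,1],[8,-3.5,0,0,1],[8,-3.5,0,0,1]]])

```text
time_s: 13.55
ee_pos: [0.4863, 0.1281, -0.0083]
tcp_rot: [[-0.017, 1.0, -0.0], [1.0, 0.017, -0.003], [-0.003, -0.0, -1.0]]
contact_force: [2.6, -5.0, 6.0]
gripper_width: 0.0067
```

move_arm(plan=[[[8,-3.5,0,0,1],[8,-3.5,0,0,1],[8,-3.5,0,0,1],[8,-3.5,0,0,1],[8,-3.5,0,0,1],[8,-3.5,0,0,1],[6,-3,0,0,1],[4,-2,0,0,1]]])

```text
time_s: 14.55
ee_pos: [0.4593, 0.1856, -0.0083]
tcp_rot: [[-0.017, 1.0, -0.0], [1.0, 0.017, -0.003], [-0.003, -0.0, -1.0]]
contact_force: [3.5, -6.1, 7.4]
gripper_width: 0.0068
```

Run:
```python
from h import *
o=manip.get_obs()
s=manip.grab_frame("scene"); cv2.imwrite("pics/s8.png",s); im=manip.grab_frame("wrist"); cv2.imwrite("pics/w8.png",cv2.convertScaleAbs(im,alpha=1.3))
print(o["ee_pos"],o["tcp_rot"].round(3),o["contact_force"],o["gripper_width"])
print("remaining mid->mark tool", o["tcp_rot"].T@(np.array([.497,.2517,0])-o["ee_pos"]-np.array([.068,.0001,0])))
```

```text
[ 0.45925755  0.18560502 -0.00834016] [[-0.017  1.    -0.   ]
 [ 1.     0.017 -0.003]
 [-0.003 -0.    -1.   ]] [ 3.50662271 -6.0527025   7.35125025] 0.0067951626440556625
remaining mid->mark tool [ 0.06647679 -0.02913239 -0.00851791]
```

View pics/s8.png

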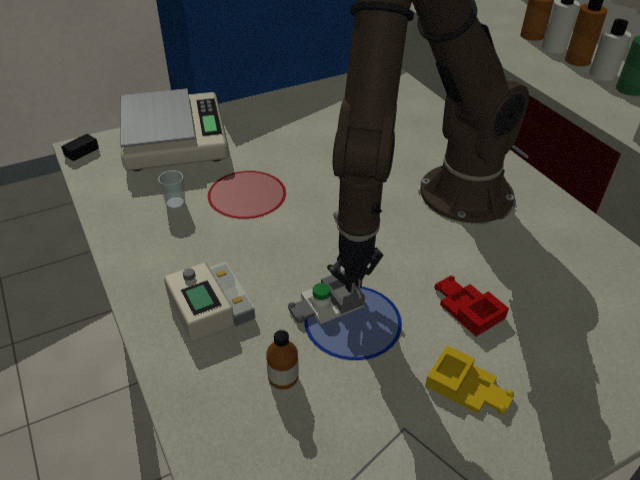

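View pics/w8.png

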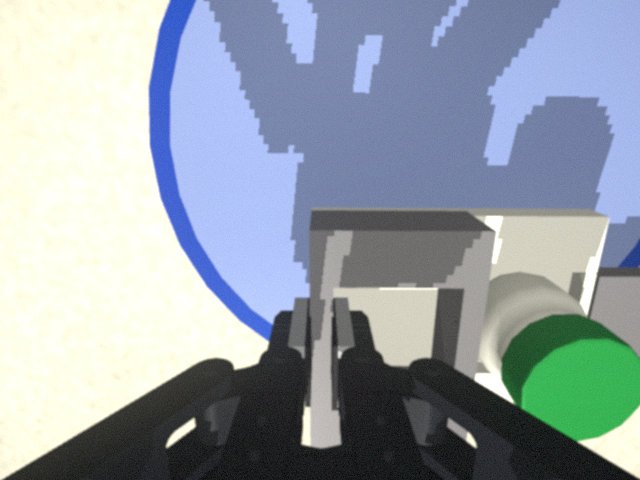

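The carrier is moving rigidly with the gripper and the jar is upright (cap at (321,290) in the scene view). About 66 mm and −29 mm remain.

move_arm(plan=[[[6,-2.5,0,0,1],[10,-4.5,0,0,1],[11,-5,0,0,1],[12,-5,0,0,1],[12,-5,0,0,1],[9,-4,0,0,1],[5,-2.5,0,0,1],[2,-1,0,0,1]]])

```text
time_s: 15.65
ee_pos: [0.4287, 0.2517, -0.0083]
tcp_rot: [[-0.017, 1.0, 0.0], [1.0, 0.017, -0.003], [-0.003, 0.0, -1.0]]
contact_force: [4.4, -7.6, 8.7]
gripper_width: 0.007
```

Run:
```python
from h import *
o=manip.get_obs()
s=manip.grab_frame("scene"); cv2.imwrite("pics/s9.png",s); cv2.imwrite("pics/t9.png",manip.grab_frame("top"))
print(o["ee_pos"],o["contact_force"],o["gripper_width"])
print("remaining", o["tcp_rot"].T@(np.array([.497,.2517,0])-o["ee_pos"]-np.array([.068,.0001,0])))
```

```text
[ 0.42869409  0.25171666 -0.00834138] [ 4.38107494 -7.57992786  8.67155955] 0.006984410845831777
remaining [-0.00015013  0.00030418 -0.0083409 ]
```

View pics/s9.png

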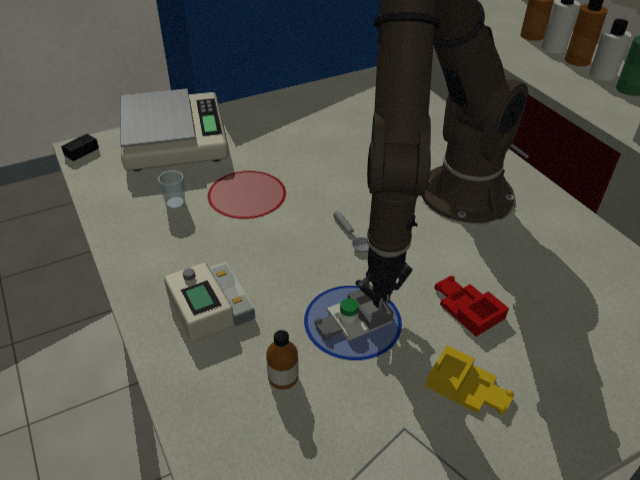

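View pics/t9.png

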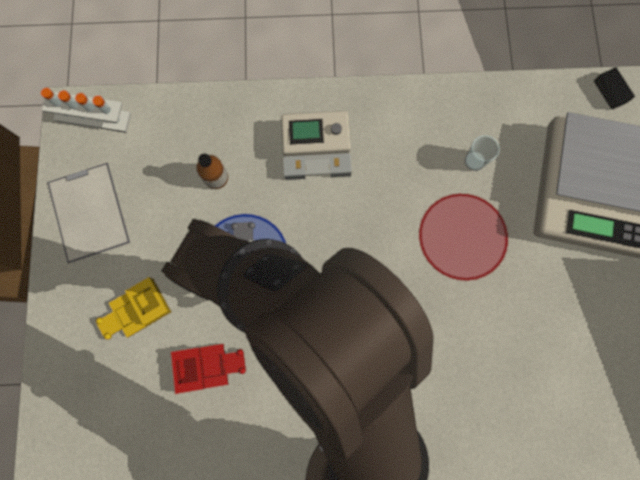

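The carrier lies inside the blue ring with the jar cap at (349,305) upright. I'll open to 30 mm and then lift straight up.

move_arm(plan=[[[0,0,0,0,0.85],[0,0,0,0,0.75],[0,0,0,0,0.68],[0,0,0,0,0.68],[0,0,0,0,0.68],[0,0,0,0,0.68],[0,0,-2,0,0.68],[0,0,-4,0,0.68]]])

```text
time_s: 16.75
ee_pos: [0.4281, 0.2539, -0.0023]
tcp_rot: [[-0.019, 1.0, -0.0], [1.0, 0.019, -0.0], [-0.0, -0.0, -1.0]]
contact_force: [0.3, -1.5, 0.5]
gripper_width: 0.0272
```

move_arm(plan=[[[0,0,-8,0,0.68],[0,0,-12,0,0.68],[0,0,-16,0,0.68],[0,0,-20,0,0.68],[0,0,-25,0,0.68],[0,0,-30,0,0.68],[0,0,-30,0,0.68],[0,0,-30,0,0.68]]])

```text
time_s: 17.75
ee_pos: [0.4279, 0.254, 0.1707]
tcp_rot: [[-0.019, 1.0, 0.001], [1.0, 0.019, 0.0], [0.0, 0.001, -1.0]]
contact_force: [0.2, 0.9, -0.6]
gripper_width: 0.0272
```

move_arm(plan=[[[-40,0,-10,0,0.68],[-40,0,0,0,0.68],[-40,0,0,0,0.68],[-40,0,0,0,0.68],[-40,0,0,0,0.68],[-40,0,0,0,0.68],[-40,0,0,0,0.68],[-20,0,0,0,0.68]]])

```text
time_s: 18.75
ee_pos: [0.4336, -0.0481, 0.1796]
tcp_rot: [[-0.017, 1.0, 0.001], [1.0, 0.017, -0.001], [-0.001, 0.001, -1.0]]
contact_force: [0.4, -0.2, 0.3]
gripper_width: 0.0275
```

Run:
```python
from h import *
o=manip.get_obs(); print(o["time_s"],o["ee_pos"],o["contact_force"])
for n in("scene","top"):
    im=manip.grab_frame(n); cv2.imwrite(f"pics/{n}10.png",im)
    C=cam(n)
    c=proj(C,[.497,.2517,0])[0].astype(int)
    x0,y0=c-[64,48]; cr=cv2.resize(im[y0:y0+96,x0:x0+128],(800,600),interpolation=cv2.INTER_CUBIC); cv2.imwrite(f"pics/{n}10c.png",cr); print(n,x0,y0)
    # expected outline
    for q in manip.cut_out("carrier",n)[:3]: print(q["confidence"],q["box"])
    for t in("jar_middle","beaker_middle","bottle_middle","spoon_grip"): print(t,[(round(q["confidence"],2),q["box"]) for q in manip.cut_out(t,n)[:1]])
```

```text
18.75 [ 0.4335731  -0.04810356  0.1795712 ] [ 0.41852385 -0.19163596  0.31651591]
scene 288 272
0.89 [434.1, 274.6, 510.2, 337.2]
0.76 [427.1, 344.5, 513.5, 416.9]
0.67 [313.0, 287.4, 393.2, 340.1]
jar_middle [(0.67, [332.4, 209.6, 373.1, 252.3])]
beaker_middle [(0.78, [157.0, 168.8, 185.4, 211.3])]
bottle_middle [(0.78, [266.5, 331.1, 301.1, 391.8])]
spoon_grip [(0.74, [334.8, 210.7, 374.4, 251.9])]
top 179 209
0.9 [220.7, 221.3, 264.3, 289.1]
0.89 [172.3, 345.8, 248.0, 394.4]
0.89 [95.8, 275.9, 172.3, 339.0]
jar_middle [(0.65, [229.9, 240.8, 253.2, 260.4])]
beaker_middle [(0.75, [466.0, 135.5, 494.8, 168.8])]
bottle_middle [(0.61, [194.4, 153.6, 227.0, 191.3])]
spoon_grip [(0.94, [313.9, 299.3, 387.6, 324.9])]
```

View pics/scene10c.png

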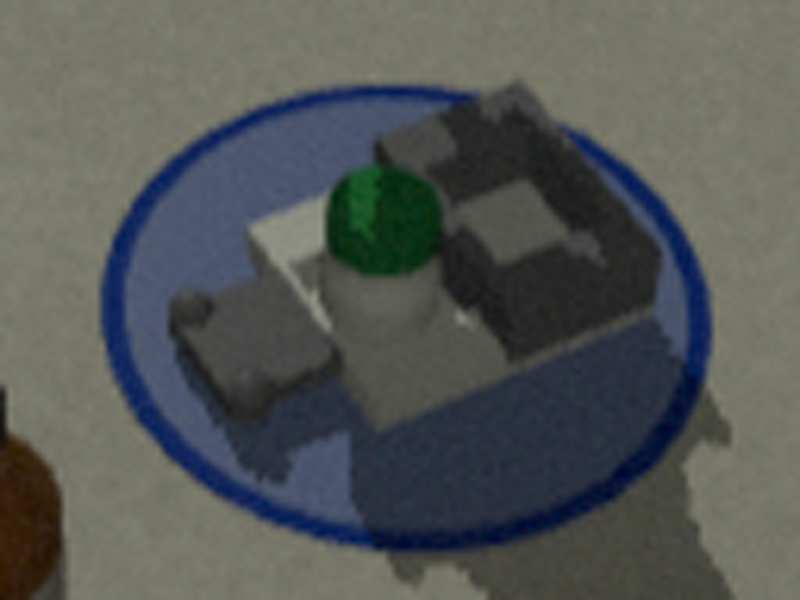

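View pics/top10c.png

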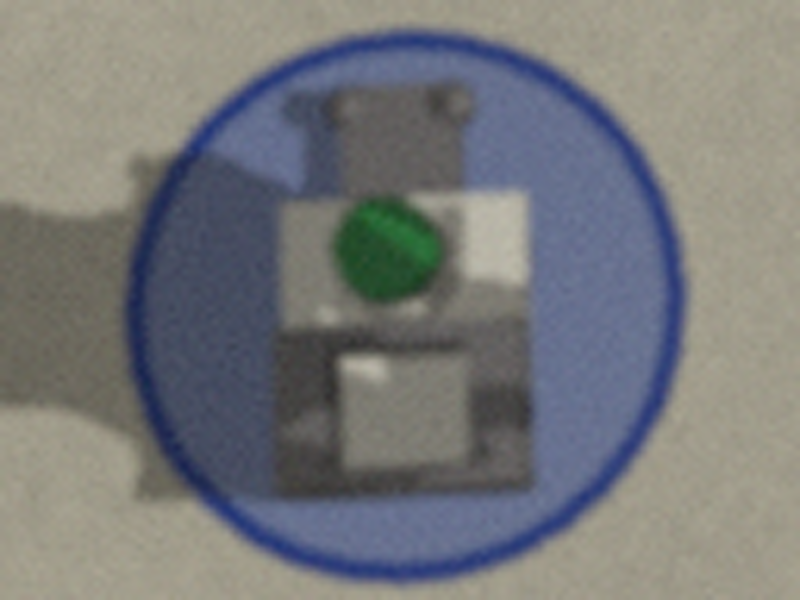

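Both views show the carrier flat inside the blue ring and the jar standing in its seat. The beaker, bottle and spoon boxes are where they were. I'm handing in.

Run:
```python
from rig import manip
print(manip.job_done())
```

```text
the job is handed in; nothing more can be done
None
```

The carrier now lies wholly inside the blue mark with the jar standing upright in its seat, and I handed the job in at about 19 s of the 48 s. I got no verdict back. I gripped the pocket's front wall with one finger inside the pocket. I then pulled the carrier about 64 mm straight out of its catch and slid it along the bench without lifting.

- **Final position:** the top and scene pictures show the carrier flat inside the ring. By eye in the top view, its middle is within about 5 mm of the mark's centre; I did not measure it more closely than that.
- **Bystanders:** the bottle and spoon were found within 1–3 pixels of where they started. The beaker's centre matched to about 1 pixel, though its box came out narrower in the last top view. The gripper ended clear of everything with about zero force.
- **Failed first grip:** the first close met nothing, because the real fingertips sit about 20 mm behind the stated tool point. Two camera views showed this. I went lower in small steps and the second grip held.
- **Disagreement:** in the last scene picture the network reported the spoon as the jar. The top view's detection and both pictures show the jar in its seat.

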